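# Load, cover and dock the parrot's foraging cup

## Robot

A 7-joint arm with a two-finger parallel gripper is mounted at the origin on the work surface. World frame = base frame: x ahead of the robot, y to its left, z up, the work surface at z = 0. Lengths are in m, angles in rad, forces in N, time in s.
With the tool pointing down it reaches from about 0.425 to 0.95 m from the base axis. Payload 16.7 kg.
Tool frame: the origin (TCP) lies at the very end of the fingers, on their centre line; the grasp point (between the pads) lies 19 mm behind it (bot.tcp_to_grasp is the distance from the TCP to the grasp point, in m); z points along the fingers, y is the line along which they close (so a half turn about z gives the same grasp; the last joint's range is limited). The gripper opens to 94 mm and grips with 3 to 60 N. Pads are 16 mm wide; open, the fingers measure 119 mm over their backs; the gripper's body (75 mm by 177 mm) begins 78 mm behind the grasp point.
Start: joints at [-1.401, 0.426, 0.074, 1.606, -0.034, 1.111, -0.067], TCP at [0.212, 0.641, 0.205] pointing down, gripper open.
Joint ranges: [-2.85, 2.85], [-0.5, 2.14], [-1.23, 1.37], [0.21, 2.46], [-1.02, 4.16], [0.16, 2.05], [-2.73, 2.73]. Speed limits (rad/s): [1.89, 1.89, 2.39, 2.39, 3.01, 3.01, 3.01].

## Interface

Orientations are given as a unit quaternion [w, x, y, z].
In Python, from cell import bot gives the robot as it stands.
- The arm moves only by the tool arm_command, never from a script. Its argument "rows" is text: rows parted by semicolons, each of 6 numbers parted by spaces: the shift along the tool's x, y, z in m, then the turn, a rotation vector about the tool's x, y, z in degrees. In form: dx dy dz ax ay az; .... A call has 1 to 20 rows; each row shifts and turns the commanded pose from where the row before left it, along the tool's axes as they then stand; what a row does not reach is not made up. A row lasts 1/12 s, in which the tool goes at most 41.7 mm and 7.16 degrees, less where a joint would pass 70% of its speed; a pose out of reach is approached as far as the arm can. A call is refused whole if a number of a shift passes 0.0417 or a number of a turn 7.16, either way. A call with a gripper value outside its range is refused whole. "hand" is the opening, from 0 (shut) to 1 (fully open), set as the call begins (left out, the last holds). The fingers move at their own pace and stop on an object; the grip force is fixed at half the most. Time passes only in rows, so rows that do not move let the fingers close. It gives the time, the measured TCP pose, the force and the opening at its end, in the units of the state.
- bot.sense(): the state, without advancing time (a new reading comes with each control period).
- bot.snapshot(name): name is "side" or "top" or "wrist"; returns (picture, depth): 384x512x3 uint8, blue, green, red; 384x512 float32, m along the optical axis (not along the pixel's ray), 0 where there is no reading.
- bot.camera_model(name): a dict with "K" (3x3 intrinsics, pixels), "extrinsics" (4x4, takes a point from world to camera coordinates). Camera axes: x right, y down, z forward; pixel columns grow to the right and rows downward; lengths in m; the calibration is good to about 2 mm. A picture is of the moment at which its call begins: read the wrist's pose just before it. camera_model takes no time and is no camera call; for the wrist camera it gives the pose at the moment of the call.
- bot.job_done(): hands the job in, once; it reports no verdict.
The state is a dict: "clock": time; "joints": joint angles; "qd": joint speeds; "effort": joint torques, N m; "tcp_pos": TCP position; "orientation": TCP orientation; "wrist_force": force on the tool from outside, world axes, zero at the start; "ft_torque": the same for the moment, N m; "grip_width": finger opening in m.
Only numpy, scipy, OpenCV 4.12 (cv2) and the standard library are available. Lean on these libraries where they do the work, as an engineer would, in place of code of your own. Each camera call takes 0.05 s, during which the arm holds its last target. There are 200 camera calls.

## Task

Get the parrot's feeder ready: put every brown seed biscuit that is on the shelf into the white cup, then set the beechwood cover on the cup so that it sits seated and level. Only then pull the red-knobbed bolt fully out, slide the covered cup along the feeder, without lifting or tipping it, from the blue mark to the green mark by the orange house, and push the bolt fully home to lock it there. The cover must still be seated at the end; leave the other things on the shelf where they are.

Things in the scene. Friction and masses are not known exactly. Their poses are not given: they have to be found in the camera images.
- feeder: Sliding feeder fixed to the shelf, given at the middle of its underside, z up: a white slab 104 mm (x) by 260 mm (y), 12 mm thick. Wooden rails 8 mm wide along both long sides (inner faces 43.5 mm either side of the middle line, tops 42 mm above the shelf) let the cup slide along the feeder's y. Its -y end is open.
- stop (a point): Middle of the inner face of the wooden stop across the slab's +y end (x = 0, y = +122.5 mm, top 54 mm above the shelf). The orange house (100 x 100 mm, yellow roof about 150 mm high) is fixed beyond it, centred at x = +30, y = +210 mm of the feeder.
- housing (a point): Top centre of the black bolt housing outside the -x rail (x = -64, y = +24 mm of the feeder): 24 mm in x, 30 mm in y, top 44 mm above the shelf.
- fill_mark (a point): Centre of the blue disc (60 mm across) on the slab, the filling place, at x = 0, y = -80 mm of the feeder and 12 mm above the shelf. The cup starts on it.
- dock_mark (a point): Centre of the green disc (60 mm across) on the slab, the bird's place, at x = 0, y = +80 mm of the feeder, 12 mm above the shelf. A cup touching the wooden stop is about 1.5 mm beyond it.
- bolt (a joint): Red-knobbed steel bolt, metres pulled out along the feeder's -x. 0: home, its blade (12 x 12 mm, 34 mm above the shelf, along y = +24 mm of the feeder) reaches to the middle line of the slide and blocks the cup. 0.045: fully out, blade clear. It snaps to either end: about 5 N moves it off an end, past half-way it goes on almost by itself.
- bolt_knob (a point): Centre of the bolt's red knob, a cylinder 26 mm in diameter and 22 mm long lying along the feeder's x, 34 mm above the shelf; free space all round below and beside it. It moves with the bolt (98 mm from the feeder's middle line when home, 143 mm when out).
- cup_rim (a point): Centre of the mouth of the white ceramic cup, at rim height, 60 mm above the cup's underside (72 mm above the shelf); its z is the cup's axis. Round, no handle: 74 mm across the rim outside, 66 mm inside, widest (82 mm) 26 to 34 mm above its underside, foot 68 mm, wall 4 mm, inner floor 5 mm up, 320 g.
- cover_seat (a point): Centre of the underside of the cover's disc, the face that rests on the rim; its z points up the cover's axis. The cover is a round beechwood lid: disc 77 mm across and 6 mm thick, below it a plug 57 mm across and 5 mm deep that drops into the cup's mouth, on top a knob. It starts lying on the shelf on its plug, knob up. 60 g.
- cover_knob (a point): Centre of the cover's knob, a cylinder orange, 20 mm in diameter and 19 mm high, standing on the disc; this point is 15.5 mm above cover_seat, 9.5 mm below the knob's top.
- biscuit0_c (a point): Centre of a brown seed biscuit, a rounded bar 26 mm (its x) by 18 mm (its y) by 12 mm (its z), lying flat on the shelf, 10 g. Only some of the six are there; an absent one reads None from the start.
- biscuit1_c (a point): Centre of a brown seed biscuit, a rounded bar 26 mm (its x) by 18 mm (its y) by 12 mm (its z), lying flat on the shelf, 10 g. Only some of the six are there; an absent one reads None from the start.
- biscuit2_c (a point): Centre of a brown seed biscuit, a rounded bar 26 mm (its x) by 18 mm (its y) by 12 mm (its z), lying flat on the shelf, 10 g. Only some of the six are there; an absent one reads None from the start.
- biscuit3_c (a point): Centre of a brown seed biscuit, a rounded bar 26 mm (its x) by 18 mm (its y) by 12 mm (its z), lying flat on the shelf, 10 g. Only some of the six are there; an absent one reads None from the start.
- biscuit4_c (a point): Centre of a brown seed biscuit, a rounded bar 26 mm (its x) by 18 mm (its y) by 12 mm (its z), lying flat on the shelf, 10 g. Only some of the six are there; an absent one reads None from the start.
- biscuit5_c (a point): Centre of a brown seed biscuit, a rounded bar 26 mm (its x) by 18 mm (its y) by 12 mm (its z), lying flat on the shelf, 10 g. Only some of the six are there; an absent one reads None from the start.
- ring_a: Bystander, to be left alone: the lower of two loose beechwood rings, 60 mm across, 10 mm high; origin at the middle of its underside.
- ring_b: Bystander, to be left alone: the upper beechwood ring, lying on the other; origin at the middle of its underside.
- twist_toy: Bystander, to be left alone: a green acrylic twist toy, 64 mm foot, about 118 mm tall; origin at the middle of its underside.
- skewer: Bystander, to be left alone: a stainless skewer, 210 mm long, lying along its y; origin at the middle of its underside.
- scoop: Bystander, to be left alone: a spoon lying along its x; origin at the middle of its underside.

How it is judged:
By the outcome, as a careful person would: the job done as asked, in the order asked, and still so for the second after the job is handed in, with the robot touching nothing.
Of biscuit0, biscuit1, biscuit2, biscuit3, biscuit4, biscuit5 only 4 to 6 are there at a start; the rules pass over those that are not, and their reading is None.
At some moment in a run one of cover, biscuit0, biscuit1, biscuit2, biscuit3, biscuit4, biscuit5 may be knocked a few centimetres aside while the robot is not near it.
Once in a run the grip may slacken for a moment while it holds something.
It also fails if it takes over 210 s, if anything falls off the work surface, if the arm or the gripper's body presses on something with over 40 N, if the wrist force passes 120 N, or if a joint passes its speed limit or range.

## Working session

There is one attempt and no reset: what is moved stays moved. The work goes in short steps, Python scripts to look and compute and a tool call to move; the robot and the scene stay as the last step left them, time stands still between calls to the robot, and variables do not carry over. Pictures are saved under pics/ and viewed, on a budget of 14 in all, crops included, one or two more only if the job needs it, and the job is handed in when it is done.

Besides the shell and the picture viewer there is one more tool, called by a JSON object that holds its "method" and its "body". arm_command: Moves the arm, as the interface text tells. Its arguments: {"type":"object","properties":{"rows":{"type":"string"},"hand":{"type":"number"}},"required":["rows"]}

```bash
mkdir -p pics; ls; cat > h.py <<'E'
import numpy as np, cv2
from cell import bot
def snap(cam,name=None):
    M=bot.camera_model(cam); p,d=bot.snapshot(cam)
    if name: cv2.imwrite(f'pics/{name}.png',p)
    K=np.array(M['K']);E=np.array(M['extrinsics'])
    v,u=np.mgrid[:384,:512]
    c=np.stack([(u-K[0,2])/K[0,0]*d,(v-K[1,2])/K[1,1]*d,d],-1)
    w=(c-E[:3,3])@E[:3,:3]
    w[d==0]=np.nan
    return p,d,w,K,E
def proj(K,E,X):
    c=E[:3,:3]@np.array(X)+E[:3,3]; q=K@c; return q[:2]/q[2]
E
python3 - <<'E'
from h import *
print(bot.sense(), bot.tcp_to_grasp)
for c in('side','top'):
    p,d,w,K,Ex=snap(c,c+'0'); np.savez('/tmp/'+c,p=p,w=w,K=K,E=Ex)
    print(c,K,Ex)
a=cv2.imread('pics/top0.png');cv2.imwrite('pics/top0b.png',cv2.resize(a,(800,600)))
E
```

```text
pics
{'clock': 0.0, 'joints': array([-1.4004781 ,  0.4267635 ,  0.07386257,  1.60658441, -0.03411843,
        1.11084738, -0.06710375]), 'qd': array([ 0.00051901, -0.00141677, -0.0001645 , -0.00115576, -0.00111678,
        0.0004496 ,  0.00097076]), 'effort': array([ 2.35570158e-03, -9.35816145e+01,  3.66618790e+00, -4.54169726e+01,
       -4.90728649e-02,  2.01549515e-02,  1.17512086e-04]), 'tcp_pos': array([0.2121067 , 0.64033708, 0.20476494]), 'orientation': array([-6.24757960e-05,  1.59254880e-01,  9.87237273e-01, -6.68439347e-04]), 'wrist_force': array([-0.5167654 ,  0.05758138, -0.51719673]), 'ft_torque': array([-0.01965382, -0.02350037,  0.005813  ]), 'grip_width': 0.09404353126206005} 0.0188
side [[367.22998201   0.         254.48425291]
 [  0.         367.22998201 192.98634851]
 [  0.           0.           1.        ]] [[ 0.82727054 -0.56155769  0.01662538 -0.44164636]
 [-0.26875088 -0.4215565  -0.86606182  0.25039504]
 [ 0.49335222  0.71199935 -0.4996604   0.76400172]
 [ 0.          0.          0.          1.        ]]
top [[485.72829662   0.         258.52641129]
 [  0.         485.72829662 195.01459278]
 [  0.           0.           1.        ]] [[-1.58106054e-03 -9.99940017e-01  1.08380277e-02  4.23152704e-02]
 [-9.96406088e-01  6.57412212e-04 -8.47022713e-02  5.79349995e-01]
 [ 8.46900656e-02 -1.09329962e-02 -9.96347360e-01  1.54547906e+00]
 [ 0.00000000e+00  0.00000000e+00  0.00000000e+00  1.00000000e+00]]
```

View pics/top0b.png

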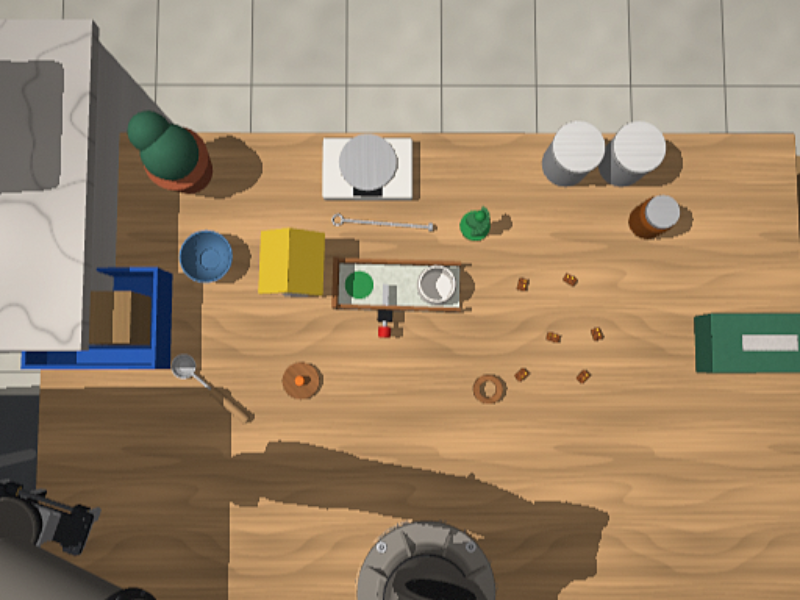

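View pics/side0.png

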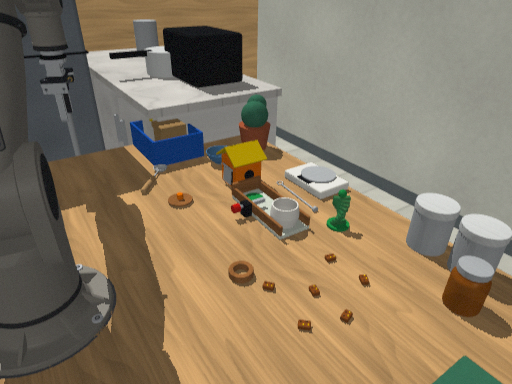

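Top view (800x600 scale): six biscuits at (523,284), (570,279), (553,337), (597,333), (522,375) and (584,376). The cover is at (302,380), the cup at (437,285), and the red knob at (384,328), with the bolt pointing down in the image (world -x). The side view agrees.

```bash
cat > m.py <<'E'
from h import *
z=np.load('/tmp/top.npz');p,w=z['p'],z['w'];K=z['K'];E=z['E']
hsv=cv2.cvtColor(p,cv2.COLOR_BGR2HSV);H,S,V=cv2.split(hsv)
def plane(uv,zc):
    r=E[:3,:3].T@np.linalg.inv(K)@np.array([uv[0],uv[1],1]);o=-E[:3,:3].T@E[:3,3]
    return o+r*(zc-o[2])/r[2]
# biscuits: height 6..20mm, in region
s=.64
for (a,b) in [(523,284),(570,279),(553,337),(597,333),(522,375),(584,376)]:
    u,v=int(a*s),int(b*s);sl=np.s_[v-9:v+10,u-9:u+10]
    m=((w[sl][...,2]>.006)).astype(np.uint8)
    ww=w[sl][m>0]
    q=ww[:,:2];c=q.mean(0);e,vec=np.linalg.eigh(np.cov(q.T))
    r=cv2.minAreaRect((q*1000).astype(np.float32))
    print('bis',c.round(4),len(q),'long axis deg',np.degrees(np.arctan2(vec[1,1],vec[0,1])).round(),np.sqrt(e).round(4),r[1],ww[:,2].max().round(3))
def seg(name,m,zc=None):
    n,l,st,ce=cv2.connectedComponentsWithStats(m.astype(np.uint8))
    i=1+st[1:,4].argmax();ww=w[l==i];print(name,ce[i].round(1),st[i,4],np.nanmean(ww,0).round(4),np.nanmax(ww[:,2]).round(3), plane(ce[i],zc).round(4) if zc else '')
roi=np.zeros_like(H);roi[120:270,160:400]=1
seg('green',(H>50)&(H<75)&(S>150)&(roi>0)&(np.arange(512)<260)[None],.012)
seg('red',((H<5)|(H>175))&(S>180)&(roi>0)&(np.arange(512)>220),.045)
seg('orange',(H>5)&(H<13)&(S>220)&(V>180)&(roi>0)&(np.arange(512)<215)&(np.arange(384)[:,None]>220),.025)
def reg(name,u0,u1,v0,v1,z0,z1,zc):
    m=np.zeros_like(H);m[v0:v1,u0:u1]=1
    m=(m>0)&(w[...,2]>z0)&(w[...,2]<z1);vv,uu=np.nonzero(m)
    ww=w[m];c,r=cv2.minEnclosingCircle((ww[:,:2]*1000).astype(np.float32))
    print(name,m.sum(),'circ',np.round(c,1),round(r,1),'mean',ww.mean(0).round(4), 'rect',cv2.minAreaRect((ww[:,:2]*1000).astype(np.float32)))
reg('cup',260,300,165,200,.060,.085,0)
reg('cover',175,215,225,262,.005,.014,0)
reg('rails',205,305,160,205,.036,.046,0)
reg('rail-lower',220,300,190,205,.036,.048,0)
reg('rail-upper',220,300,160,178,.036,.048,0)
reg('ring',298,330,235,262,.008,.03,0)
E
python3 m.py
```

```text
bis [ 0.6232 -0.2053] 60 long axis deg -155.0 [0.0124 0.0131] (57.817787170410156, 53.266117095947266) 0.021
bis [ 0.6366 -0.3053] 58 long axis deg -141.0 [0.0118 0.0141] (59.50677490234375, 59.468936920166016) 0.019
bis [ 0.5115 -0.2672] 74 long axis deg 179.0 [0.0122 0.0147] (55.05537796020508, 58.808719635009766) 0.018
bis [ 0.5204 -0.3573] 70 long axis deg 175.0 [0.0112 0.013 ] (58.972930908203125, 52.4005241394043) 0.022
bis [ 0.4324 -0.2002] 64 long axis deg 130.0 [0.0108 0.0123] (55.61979293823242, 55.0621337890625) 0.022
bis [ 0.4302 -0.3304] 78 long axis deg 120.0 [0.0124 0.0136] (53.848167419433594, 54.85228729248047) 0.021
green [229.5 181.9] 236 [0.6232 0.1363 0.0128] 0.022 [0.6233 0.1363 0.012 ]
red [245.4 212.1] 50 [0.5232 0.0838 0.0437] 0.053 [0.5231 0.0838 0.045 ]Traceback (most recent call last):
  File "m.py", line 22, in <module>
    seg('orange',(H>5)&(H<13)&(S>220)&(V>180)&(roi>0)&(np.arange(512)<215)&(np.arange(384)[:,None]>220),.025)
    ~~~^^^^^^^^^^^^^^^^^^^^^^^^^^^^^^^^^^^^^^^^^^^^^^^^^^^^^^^^^^^^^^^^^^^^^^^^^^^^^^^^^^^^^^^^^^^^^^^^^^^^^^
  File "m.py", line 18, in seg
    i=1+st[1:,4].argmax();ww=w[l==i];print(name,ce[i].round(1),st[i,4],np.nanmean(ww,0).round(4),np.nanmax(ww[:,2]).round(3), plane(ce[i],zc).round(4) if zc else '')
        ~~~~~~~~~~~~~~~^^
ValueError: attempt to get argmax of an empty sequence
```

```bash
sed -i "s/(H>5)&(H<13)&(S>220)&(V>180)/(H>3)\&(H<14)\&(S>200)\&(V>150)/; s/S>180)&(roi>0)&(np.arange(512)>220)/S>180)\&(roi>0)\&(np.arange(512)>220)/; s/^    n,l,st,ce/    if not m.any(): print(name,'none');return\n    n,l,st,ce/" m.py; python3 m.py | tail -7; python3 - <<'E'
from h import *
z=np.load('/tmp/top.npz');p=z['p']
from m import plane
c=p[125:265,165:405];cv2.imwrite('pics/crop.png',cv2.resize(c,(800,467),interpolation=cv2.INTER_CUBIC))
E
```

```text
orange [191.2 243.2] 26 [0.4249 0.2567 0.0288] 0.035 [0.4248 0.2572 0.025 ]
cup 121 circ [616.6 -22.3] 38.5 mean [ 0.613  -0.0213  0.0706] rect ((616.2601318359375, -22.630775451660156), (74.78386688232422, 75.09538269042969), 28.132822036743164)
cover 400 circ [425.3 252.5] 83.9 mean [0.4231 0.2525 0.0093] rect ((425.3077392578125, 249.265625), (127.63023376464844, 116.06299591064453), 89.89746856689453)
rails 451 circ [615.8  55.1] 136.3 mean [0.6137 0.0601 0.0416] rect ((610.375, 56.11827850341797), (256.36688232421875, 123.03941345214844), 89.91764831542969)
rail-lower 258 circ [568.9  46.7] 118.2 mean [0.5703 0.055  0.0426] rect ((571.8101196289062, 46.72962188720703), (45.42381286621094, 236.40699768066406), 0.4923626780509949)
rail-upper 206 circ [668.3  46.7] 118.9 mean [0.6652 0.0434 0.0422] rect ((664.8128051757812, 47.14447784423828), (236.54763793945312, 31.042665481567383), 82.48357391357422)
ring 206 circ [ 403.3 -149.3] 49.3 mean [ 0.4056 -0.1319  0.0189] rect ((410.9335021972656, -144.2130584716797), (86.82234954833984, 77.78702545166016), 87.0785903930664)
bis [ 0.62
[... 1170 characters left out ...]
 89.89746856689453)
rails 451 circ [615.8  55.1] 136.3 mean [0.6137 0.0601 0.0416] rect ((610.375, 56.11827850341797), (256.36688232421875, 123.03941345214844), 89.91764831542969)
rail-lower 258 circ [568.9  46.7] 118.2 mean [0.5703 0.055  0.0426] rect ((571.8101196289062, 46.72962188720703), (45.42381286621094, 236.40699768066406), 0.4923626780509949)
rail-upper 206 circ [668.3  46.7] 118.9 mean [0.6652 0.0434 0.0422] rect ((664.8128051757812, 47.14447784423828), (236.54763793945312, 31.042665481567383), 82.48357391357422)
ring 206 circ [ 403.3 -149.3] 49.3 mean [ 0.4056 -0.1319  0.0189] rect ((410.9335021972656, -144.2130584716797), (86.82234954833984, 77.78702545166016), 87.0785903930664)
```

View pics/crop.png

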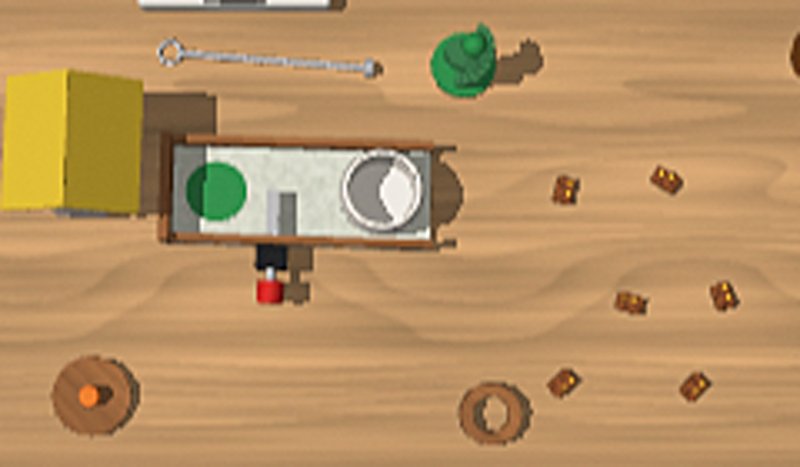

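```bash
cat > b.py <<'E'
from h import *
def bis(p,K,E,w,box,zc=.009):
    """brown blobs in pixel box -> centre, long axis deg (world)"""
    u0,u1,v0,v1=box;f=4
    g=cv2.resize(p[v0:v1,u0:u1],None,fx=f,fy=f,interpolation=cv2.INTER_CUBIC)
    hs=cv2.cvtColor(g,cv2.COLOR_BGR2HSV)
    lab=cv2.cvtColor(g,cv2.COLOR_BGR2LAB).astype(int)
    m=(hs[...,1]>165)&(lab[...,0]<150)
    n,l,st,ce=cv2.connectedComponentsWithStats(m.astype(np.uint8))
    o=-E[:3,:3].T@E[:3,3];out=[]
    for i in range(1,n):
        if st[i,4]<200: continue
        v,u=np.nonzero(l==i);u=(u+.5)/f-.5+u0;v=(v+.5)/f-.5+v0
        r=(np.linalg.inv(K)@np.stack([u,v,u*0+1])).T@E[:3,:3]
        q=(o+r*((zc-o[2])/r[:,2])[:,None])[:,:2]
        e,V=np.linalg.eigh(np.cov(q.T));a=np.degrees(np.arctan2(V[1,1],V[0,1]))%180
        out.append((q.mean(0),a,np.sqrt(e*12),len(q),(u.mean(),v.mean())))
    return out
if __name__=='__main__':
    z=np.load('/tmp/top.npz')
    for t in bis(z['p'],z['K'],z['E'],z['w'],(320,405,165,255)): print(t[0].round(4),round(t[1]),t[2].round(4),t[3],np.round(t[4],1))
E
python3 b.py
```

```text
[ 0.6339 -0.3061] 65 [0.016  0.0254] 490 [364.5 178.8]
[ 0.6244 -0.205 ] 165 [0.0173 0.0239] 533 [333.7 181.7]
[ 0.5197 -0.3591] 23 [0.0181 0.0231] 519 [381.4 213.6]
[ 0.5135 -0.2679] 72 [0.0148 0.0258] 530 [353.5 215.5]
[ 0.436  -0.2004] 132 [0.0165 0.024 ] 573 [333.2 239.4]
[ 0.4318 -0.3287] 134 [0.0174 0.0243] 587 [372.6 240.7]
```

{"method": "arm_command", "body": {"rows": "0 0 -0.02 0 0 6;0 0 -0.02 0 0 6;0 0 -0.02 0 0 6.3;0 -0.02 -0.02 0 0 0;0 -0.02 0 0 0 0", "hand": 0.45}}

```text
clock: 0.52
tcp_pos: [0.1888, 0.6096, 0.2886]
orientation: [-0.0, 0.315, 0.949, 0.002]
wrist_force: [0.3, -0.2, 0.3]
grip_width: 0.0641
```

{"method": "arm_command", "body": {"rows": "0 0 0 0 0 -6.1;0 0 0 0 0 -6.1;0 0 0 0 0 -6.1;0 0 0 0 0 -6.1;0 0 0 0 0 -6.1;0 0 0 0 0 -6.2;-.025 -.025 0 0 0 0;-.025 -.025 0 0 0 0;-.025 -.025 0 0 0 0;-.025 -.025 0 0 0 0;-.025 -.025 0 0 0 0;-.025 -.025 0 0 0 0;-.025 -.025 0 0 0 0;-.025 -.025 0 0 0 0;-.025 -.025 0 0 0 0;-.025 -.025 0 0 0 0;-.025 -.025 0 0 0 0;-.025 -.025 0 0 0 0;0 -.03 0 0 0 0;0 -.03 0 0 0 0"}}

```text
clock: 2.18
tcp_pos: [0.4895, 0.2472, 0.2848]
orientation: [-0.0, -0.0, 1.0, -0.001]
wrist_force: [0.5, -0.2, 0.1]
grip_width: 0.0421
```

{"method": "arm_command", "body": {"rows": ".0036 -.0298 .01 0 0 0;.0036 -.0298 .01 0 0 0;.0036 -.0298 .01 0 0 0;.0036 -.0298 .01 0 0 0;.0036 -.0298 .01 0 0 0;.0036 -.0298 .01 0 0 0;.0036 -.0298 .01 0 0 0;.0036 -.0298 .01 0 0 0;.0036 -.0298 .01 0 0 0;.0036 -.0298 .01 0 0 0;.0036 -.0298 .01 0 0 0;.0036 -.0298 .01 0 0 0;.0036 -.0298 .01 0 0 0;.0036 -.0298 .01 0 0 0;.0036 -.0298 .01 0 0 0;0 0 0 0 0 0"}}

```text
clock: 3.52
tcp_pos: [0.4333, -0.2028, 0.1342]
orientation: [-0.001, 0.002, 1.0, -0.001]
wrist_force: [-1.8, -0.1, 0.5]
grip_width: 0.0424
```

```bash
python3 - <<'E'
from h import *
s=bot.sense();print(s['tcp_pos'],s['joints'])
p,d,w,K,E=snap('wrist','w0')
for X in [(.436,-.2004,.009),(.5135,-.2679,.009),(.4318,-.3287,.009),(.6244,-.205,.009)]: print(proj(K,E,X).round())
np.savez('/tmp/wrist',p=p,w=w,K=K,E=E);print((-E[:3,:3].T@E[:3,3]).round(3),E[2,:3].round(2))
E
```

```text
[ 0.43326274 -0.20278032  0.13417144] [-0.25524722  0.21819623  0.63754528  2.13554044 -0.1712826   0.83834239
  2.053041  ]
[254. 189.]
[195. 257.]
[134. 186.]
[251. 341.]
[ 0.368 -0.202  0.313] [ 0.22 -0.   -0.97]
```

View pics/w0.png

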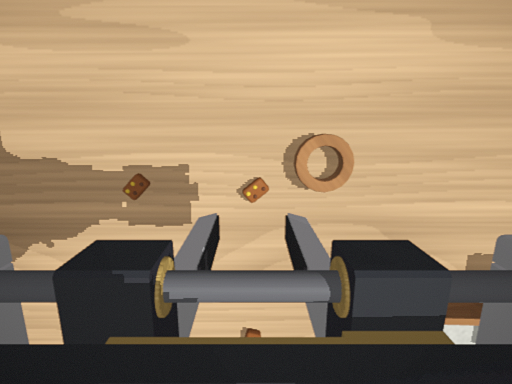

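Wrist view: biscuit A is at (256,189) and B at (136,186), both within 2 px of the predictions. The ring is clear at (324,162).

{"method": "arm_command", "body": {"rows": "-.0027 .0024 0 0 0 0;0 0 .015 0 0 -7;0 0 .015 0 0 -7;0 0 .015 0 0 -7;0 0 .015 0 0 -7;0 0 .015 0 0 -7;0 0 .015 0 0 -7;0 0 .02 0 0 0;0 0 .015 0 0 0;0 0 .005 0 0 0;0 0 0 0 0 0"}}

```text
clock: 4.48
tcp_pos: [0.4373, -0.195, 0.0094]
orientation: [-0.002, -0.341, 0.94, 0.001]
wrist_force: [-0.5, -0.1, -0.4]
grip_width: 0.0419
```

{"method": "arm_command", "body": {"rows": "0 0 0 0 0 0;0 0 0 0 0 0;0 0 0 0 0 0;0 0 0 0 0 0;0 0 0 0 0 0;0 0 0 0 0 0", "hand": 0}}

```text
clock: 4.98
tcp_pos: [0.4382, -0.1959, 0.0107]
orientation: [-0.0, -0.34, 0.94, -0.0]
wrist_force: [-0.1, 2.0, 8.4]
grip_width: 0.0239
```

{"method": "arm_command", "body": {"rows": "0 0 0 0 0 0;0 0 0 0 0 0;.0044 -.002 0 0 0 0;0 0 .004 0 0 -2;0 0 .004 0 0 0;0 0 0 0 0 0;0 0 0 0 0 0", "hand": 0.45}}

```text
clock: 5.57
tcp_pos: [0.435, -0.2006, 0.0018]
orientation: [-0.001, -0.356, 0.935, 0.0]
wrist_force: [0.1, 0.5, 1.0]
grip_width: 0.0425
```

{"method": "arm_command", "body": {"rows": "0 0 0 0 0 0;0 0 0 0 0 0;0 0 0 0 0 0;0 0 0 0 0 0;0 0 0 0 0 0;0 0 0 0 0 0", "hand": 0}}

```text
clock: 6.07
tcp_pos: [0.4354, -0.2004, 0.002]
orientation: [-0.001, -0.357, 0.934, -0.0]
wrist_force: [-0.2, 0.0, 1.8]
grip_width: 0.0257
```

{"method": "arm_command", "body": {"rows": "0 0 -.018 0 0 6;0 0 -.018 0 0 6;0 0 -.018 0 0 6;0 0 -.018 0 0 6;0 0 -.018 0 0 6;0 0 -.018 0 0 6;0 0 0 0 0 6;-.0227 .0224 0 0 0 0;-.0227 .0224 0 0 0 0;-.0227 .0224 0 0 0 0;-.0227 .0224 0 0 0 0;-.0227 .0224 0 0 0 0;-.0227 .0224 0 0 0 0;-.0227 .0224 0 0 0 0;-.0227 .0224 0 0 0 0;0 0 0 0 0 0"}}

```text
clock: 7.4
tcp_pos: [0.6213, -0.016, 0.1091]
orientation: [-0.0, -0.001, 1.0, 0.0]
wrist_force: [-1.9, 0.4, -0.7]
grip_width: 0.0254
```

{"method": "arm_command", "body": {"rows": ".0043 -.006 .014 0 0 0;0 0 .014 0 0 0;0 0 .006 0 0 0;0 0 0 0 0 0;0 0 0 0 0 0"}}

```text
clock: 7.82
tcp_pos: [0.6135, -0.0279, 0.0756]
orientation: [-0.001, 0.002, 1.0, -0.0]
wrist_force: [-0.0, 0.8, 0.7]
grip_width: 0.0255
```

{"method": "arm_command", "body": {"rows": "0 0 0 0 0 0;0 0 0 0 0 0;0 0 0 0 0 0;0 0 0 0 0 0", "hand": 0.45}}

```text
clock: 8.15
tcp_pos: [0.6138, -0.0278, 0.076]
orientation: [-0.001, 0.002, 1.0, -0.0]
wrist_force: [0.4, -0.2, -0.2]
grip_width: 0.0423
```

```bash
python3 - <<'E'
from h import *
s=bot.sense();print(s['tcp_pos'],s['joints'].round(2))
p,d,w,K,E=snap('wrist','w1')
p2,*_=snap('side'); c=cv2.resize(p2[150:260,200:330],(520,440));p=cv2.resize(p,(587,440));cv2.imwrite('pics/w1.png',np.hstack([p,c])[:, :800] if 0 else cv2.resize(np.hstack([p,c]),(800,318)))
E
```

```text
[ 0.61375508 -0.0278175   0.0759621 ] [-0.29  0.49  0.3   1.87 -0.19  0.82  1.67]
```

View pics/w1.png

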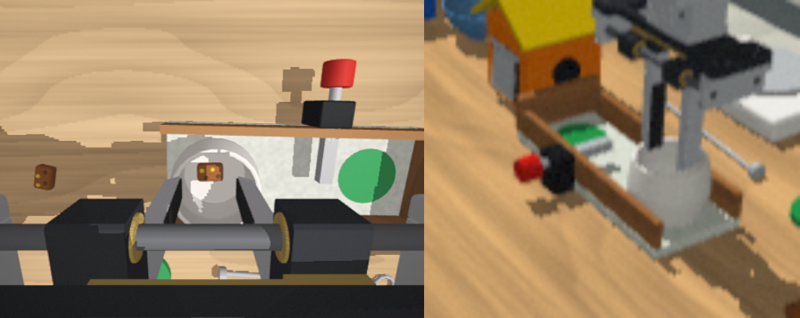

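Wrist view: the first biscuit lies inside the cup at (210,172), and the cup is still on its mark. The side view agrees.

{"method": "arm_command", "body": {"rows": "0 0 -.02 0 0 0;0 0 -.015 0 0 0;-.0015 -.0253 0 0 0 0;-.0015 -.0253 0 0 0 0;-.0015 -.0253 0 0 0 0;-.0015 -.0253 0 0 0 0;-.0015 -.0253 0 0 0 0;-.0015 -.0253 0 0 0 0;-.0017 -.0253 0 0 0 0;0 0 .02 0 0 5;0 0 .02 0 0 5;0 0 .02 0 0 5;0 0 .02 0 0 0;0 0 .018 0 0 0;0 0 .01 0 0 0;0 0 0 0 0 0;0 0 0 0 0 0"}}

```text
clock: 9.67
tcp_pos: [0.6234, -0.2052, 0.0025]
orientation: [-0.001, 0.133, 0.991, -0.001]
wrist_force: [0.7, 0.5, -0.4]
grip_width: 0.042
```

{"method": "arm_command", "body": {"rows": "0 0 0 0 0 0;0 0 0 0 0 0;0 0 0 0 0 0;0 0 0 0 0 0;0 0 0 0 0 0", "hand": 0}}

```text
clock: 10.08
tcp_pos: [0.6236, -0.2051, 0.0029]
orientation: [-0.001, 0.132, 0.991, -0.0]
wrist_force: [-0.6, 0.4, 2.5]
grip_width: 0.0177
```

{"method": "arm_command", "body": {"rows": "0 0 -.02 0 0 -5;0 0 -.025 0 0 -5;0 0 -.03 0 0 -5;0 0 -.025 0 0 0;.001 .0261 -.005 0 0 0;.001 .0261 0 0 0 0;.001 .0261 0 0 0 0;.001 .0261 0 0 0 0;.001 .0261 0 0 0 0;.001 .0261 0 0 0 0;.001 .0261 0 0 0 0;0 0 .01 0 0 0;0 0 .012 0 0 0;0 0 .01 0 0 0;0 0 0 0 0 0;0 0 0 0 0 0"}}

```text
clock: 11.42
tcp_pos: [0.6166, -0.0237, 0.0746]
orientation: [-0.002, 0.003, 1.0, -0.001]
wrist_force: [0.8, 0.2, -1.0]
grip_width: 0.0177
```

{"method": "arm_command", "body": {"rows": "0 0 0 0 0 0;0 0 0 0 0 0;0 0 0 0 0 0", "hand": 0.45}}

```text
clock: 11.67
tcp_pos: [0.6175, -0.0227, 0.0759]
orientation: [-0.001, 0.002, 1.0, -0.0]
wrist_force: [0.1, 0.3, -0.3]
grip_width: 0.0341
```

{"method": "arm_command", "body": {"rows": "0 0 -.02 0 0 0;0 0 -.015 0 0 0;-.0016 -.0283 0 0 0 0;-.0016 -.0283 0 0 0 0;-.0016 -.0283 0 0 0 0;-.0016 -.0283 0 0 0 0;-.0016 -.0283 0 0 0 0;-.0016 -.0283 0 0 0 0;-.0016 -.0283 0 0 0 0;-.0016 -.0283 0 0 0 0;-.0016 -.0283 0 0 0 0;-.0016 -.0283 0 0 0 0;0 0 .02 0 0 5;0 0 .02 0 0 5;0 0 .02 0 0 5;0 0 .02 0 0 5;0 0 .018 0 0 5;0 0 .01 0 0 0;0 0 0 0 0 0;0 0 0 0 0 0"}}

```text
clock: 13.33
tcp_pos: [0.632, -0.3055, 0.0027]
orientation: [-0.001, 0.217, 0.976, -0.001]
wrist_force: [-0.4, 0.3, 1.5]
grip_width: 0.0426
```

{"method": "arm_command", "body": {"rows": "0 0 0 0 0 0;0 0 0 0 0 0;0 0 0 0 0 0;0 0 0 0 0 0;0 0 0 0 0 0", "hand": 0}}

```text
clock: 13.75
tcp_pos: [0.6322, -0.3055, 0.0033]
orientation: [-0.001, 0.218, 0.976, -0.001]
wrist_force: [-0.7, 0.8, 5.6]
grip_width: 0.0255
```

{"method": "arm_command", "body": {"rows": "0 0 -.02 0 0 -5;0 0 -.025 0 0 -5;0 0 -.03 0 0 -5;0 0 -.025 0 0 -5;0 0 -.005 0 0 -5;.0016 .0283 0 0 0 0;.0016 .0283 0 0 0 0;.0016 .0283 0 0 0 0;.0016 .0283 0 0 0 0;.0016 .0283 0 0 0 0;.0016 .0283 0 0 0 0;.0016 .0283 0 0 0 0;.0016 .0283 0 0 0 0;.0016 .0283 0 0 0 0;.0016 .0283 0 0 0 0;0 0 .012 0 0 0;0 0 .012 0 0 0;0 0 .008 0 0 0;0 0 0 0 0 0;0 0 0 0 0 0"}}

```text
clock: 15.42
tcp_pos: [0.6168, -0.0238, 0.0749]
orientation: [-0.002, 0.003, 1.0, -0.001]
wrist_force: [0.7, -0.8, -0.4]
grip_width: 0.0254
```

{"method": "arm_command", "body": {"rows": "0 0 0 0 0 0;0 0 0 0 0 0;0 0 0 0 0 0", "hand": 0.45}}

```text
clock: 15.67
tcp_pos: [0.6175, -0.0228, 0.0759]
orientation: [-0.001, 0.002, 1.0, -0.0]
wrist_force: [0.8, -0.2, -0.4]
grip_width: 0.0408
```

```bash
python3 - <<'E'
from b import *
p,d,w,K,E=snap('top')
for t in bis(p,K,E,w,(320,405,165,255)): print(t[0].round(4),round(t[1]),t[2].round(4),t[3])
E
```

```text
[ 0.5209 -0.3594] 16 [0.0185 0.0223] 485
[ 0.5135 -0.2679] 71 [0.0147 0.0261] 506
[ 0.4317 -0.3287] 133 [0.017  0.0241] 561
```

{"method": "arm_command", "body": {"rows": "0 0 -.02 0 0 0;0 0 -.015 0 0 0;.0104 -.0245 0 0 0 0;.0104 -.0245 0 0 0 0;.0104 -.0245 0 0 0 0;.0104 -.0245 0 0 0 0;.0104 -.0245 0 0 0 0;.0104 -.0245 0 0 0 0;.0104 -.0245 0 0 0 0;.0104 -.0245 0 0 0 0;.0104 -.0245 0 0 0 0;.0104 -.0245 0 0 0 0;0 0 .02 0 0 6;0 0 .02 0 0 6;0 0 .02 0 0 6;0 0 .02 0 0 0;0 0 .018 0 0 0;0 0 .01 0 0 0;0 0 0 0 0 0;0 0 0 0 0 0"}}

```text
clock: 17.38
tcp_pos: [0.5121, -0.2671, 0.003]
orientation: [-0.001, 0.159, 0.987, -0.001]
wrist_force: [-0.3, -0.8, -0.0]
grip_width: 0.042
```

{"method": "arm_command", "body": {"rows": "0 0 0 0 0 0;0 0 0 0 0 0;0 0 0 0 0 0;0 0 0 0 0 0;0 0 0 0 0 0", "hand": 0}}

```text
clock: 17.8
tcp_pos: [0.5125, -0.267, 0.0036]
orientation: [-0.0, 0.158, 0.987, -0.001]
wrist_force: [-2.2, 0.7, 7.5]
grip_width: 0.0257
```

{"method": "arm_command", "body": {"rows": "0 0 -.02 0 0 -6;0 0 -.025 0 0 -6;0 0 -.03 0 0 -6;0 0 -.025 0 0 0;0 0 -.005 0 0 0;-.0104 .0244 0 0 0 0;-.0104 .0244 0 0 0 0;-.0104 .0244 0 0 0 0;-.0104 .0244 0 0 0 0;-.0104 .0244 0 0 0 0;-.0104 .0244 0 0 0 0;-.0104 .0244 0 0 0 0;-.0104 .0244 0 0 0 0;-.0104 .0244 0 0 0 0;-.0104 .0244 0 0 0 0;0 0 .012 0 0 0;0 0 .012 0 0 0;0 0 .008 0 0 0;0 0 0 0 0 0;0 0 0 0 0 0"}}

```text
clock: 19.47
tcp_pos: [0.6164, -0.0246, 0.0749]
orientation: [-0.002, 0.003, 1.0, -0.001]
wrist_force: [-0.1, -0.1, 0.0]
grip_width: 0.0254
```

{"method": "arm_command", "body": {"rows": "0 0 0 0 0 0;0 0 0 0 0 0;0 0 0 0 0 0", "hand": 0.45}}

```text
clock: 19.72
tcp_pos: [0.6175, -0.0237, 0.076]
orientation: [-0.001, 0.002, 1.0, -0.0]
wrist_force: [0.1, -0.4, 0.5]
grip_width: 0.041
```

{"method": "arm_command", "body": {"rows": "0 0 -.02 0 0 0;.0088 -.0305 -.015 0 0 0;.0088 -.0305 0 0 0 0;.0088 -.0305 0 0 0 0;.0088 -.0305 0 0 0 0;.0088 -.0305 0 0 0 0;.0088 -.0305 0 0 0 0;.0088 -.0305 0 0 0 0;.0088 -.0305 0 0 0 0;.0088 -.0305 0 0 0 0;.0088 -.0305 0 0 0 0;.0088 -.0305 0 0 0 0;0 0 .02 0 0 -5;0 0 .02 0 0 -5;0 0 .02 0 0 -5;0 0 .02 0 0 -5;0 0 .018 0 0 0;0 0 .01 0 0 0;0 0 0 0 0 0;0 0 0 0 0 0"}}

```text
clock: 21.38
tcp_pos: [0.5189, -0.3586, 0.0031]
orientation: [-0.001, -0.171, 0.985, -0.0]
wrist_force: [0.0, 0.4, 0.1]
grip_width: 0.0426
```

{"method": "arm_command", "body": {"rows": "0 0 0 0 0 0;0 0 0 0 0 0;0 0 0 0 0 0;0 0 0 0 0 0;0 0 0 0 0 0", "hand": 0}}

```text
clock: 21.8
tcp_pos: [0.5192, -0.3585, 0.0034]
orientation: [-0.001, -0.172, 0.985, -0.0]
wrist_force: [-1.4, 0.6, 5.0]
grip_width: 0.0175
```

{"method": "arm_command", "body": {"rows": "0 0 -.02 0 0 5;0 0 -.025 0 0 5;0 0 -.03 0 0 5;0 0 -.025 0 0 5;-.0088 .0306 -.005 0 0 0;-.0088 .0306 0 0 0 0;-.0088 .0306 0 0 0 0;-.0088 .0306 0 0 0 0;-.0088 .0306 0 0 0 0;-.0088 .0306 0 0 0 0;-.0088 .0306 0 0 0 0;-.0088 .0306 0 0 0 0;-.0088 .0306 0 0 0 0;-.0088 .0306 0 0 0 0;-.0088 .0306 0 0 0 0;0 0 .012 0 0 0;0 0 .012 0 0 0;0 0 .008 0 0 0;0 0 0 0 0 0;0 0 0 0 0 0"}}

```text
clock: 23.47
tcp_pos: [0.6166, -0.0237, 0.075]
orientation: [-0.002, 0.003, 1.0, -0.001]
wrist_force: [0.5, 0.2, 0.2]
grip_width: 0.0176
```

{"method": "arm_command", "body": {"rows": "0 0 0 0 0 0;0 0 0 0 0 0;0 0 0 0 0 0", "hand": 0.45}}

```text
clock: 23.72
tcp_pos: [0.6175, -0.0227, 0.076]
orientation: [-0.001, 0.002, 1.0, -0.0]
wrist_force: [0.2, 0.1, -0.2]
grip_width: 0.0343
```

{"method": "arm_command", "body": {"rows": "0 0 -.02 0 0 0;.0155 -.0255 -.015 0 0 0;.0155 -.0255 0 0 0 0;.0155 -.0255 0 0 0 0;.0155 -.0255 0 0 0 0;.0155 -.0255 0 0 0 0;.0155 -.0255 0 0 0 0;.0155 -.0255 0 0 0 0;.0155 -.0255 0 0 0 0;.0155 -.0255 0 0 0 0;.0155 -.0255 0 0 0 0;.0155 -.0255 0 0 0 0;.0155 -.0255 0 0 0 0;0 0 .01 0 0 -6;0 0 .01 0 0 -6;0 0 .01 0 0 -6;0 0 .01 0 0 -6;0 0 .01 0 0 -6;0 0 .01 0 0 -6;0 0 .01 0 0 -6"}}

```text
clock: 25.38
tcp_pos: [0.4292, -0.3272, 0.0458]
orientation: [-0.003, -0.33, 0.944, 0.001]
wrist_force: [0.1, -1.9, -1.0]
grip_width: 0.0421
```

{"method": "arm_command", "body": {"rows": "0 0 0 0 0 0;0 0 0 0 0 0;0 0 0 0 0 0"}}

```text
clock: 25.63
tcp_pos: [0.4283, -0.3284, 0.0461]
orientation: [-0.003, -0.326, 0.945, 0.001]
wrist_force: [1.1, -0.4, 0.7]
grip_width: 0.0427
```

{"method": "arm_command", "body": {"rows": "-.0025 -.0023 .01 0 0 -2.5;0 0 .01 0 0 -2.5;0 0 .013 0 0 0;0 0 .01 0 0 0;0 0 0 0 0 0;0 0 0 0 0 0"}}

```text
clock: 26.13
tcp_pos: [0.4317, -0.3274, 0.0025]
orientation: [-0.004, -0.369, 0.929, 0.001]
wrist_force: [-0.8, 0.1, 0.4]
grip_width: 0.0422
```

{"method": "arm_command", "body": {"rows": "0 0 0 0 0 0;0 0 0 0 0 0;0 0 0 0 0 0;0 0 0 0 0 0;0 0 0 0 0 0", "hand": 0}}

```text
clock: 26.55
tcp_pos: [0.4322, -0.3279, 0.0032]
orientation: [-0.003, -0.369, 0.929, 0.001]
wrist_force: [-0.3, 2.4, 7.7]
grip_width: 0.0257
```

{"method": "arm_command", "body": {"rows": "0 0 -.015 0 0 5.4;0 0 -.015 0 0 5.4;0 0 -.015 0 0 5.4;0 0 -.015 0 0 5.4;0 0 -.015 0 0 5.4;0 0 -.015 0 0 5.4;0 0 -.015 0 0 5.4;0 0 0 0 0 5.4;-.0154 .0254 0 0 0 0;-.0154 .0254 0 0 0 0;-.0154 .0254 0 0 0 0;-.0154 .0254 0 0 0 0;-.0154 .0254 0 0 0 0;-.0154 .0254 0 0 0 0;-.0154 .0254 0 0 0 0;-.0154 .0254 0 0 0 0;-.0154 .0254 0 0 0 0;-.0154 .0254 0 0 0 0;-.0154 .0254 0 0 0 0;-.0154 .0254 0 0 0 0"}}

```text
clock: 28.22
tcp_pos: [0.6173, -0.0213, 0.1067]
orientation: [-0.003, -0.001, 1.0, 0.0]
wrist_force: [0.9, -0.2, -0.6]
grip_width: 0.0258
```

{"method": "arm_command", "body": {"rows": "0 0 .012 0 0 0;0 0 .012 0 0 0;0 0 .008 0 0 0;0 0 0 0 0 0;0 0 0 0 0 0"}}

```text
clock: 28.63
tcp_pos: [0.6163, -0.0238, 0.0743]
orientation: [-0.003, -0.0, 1.0, -0.0]
wrist_force: [0.4, 1.2, 5.3]
grip_width: 0.0255
```

{"method": "arm_command", "body": {"rows": "0 0 0 0 0 0;0 0 0 0 0 0;0 0 0 0 0 0", "hand": 0.45}}

```text
clock: 28.88
tcp_pos: [0.6158, -0.0236, 0.074]
orientation: [-0.004, -0.0, 1.0, -0.0]
wrist_force: [-0.1, -1.1, 0.2]
grip_width: 0.0407
```

{"method": "arm_command", "body": {"rows": "0 0 -.03 0 0 0;0 0 -.03 0 0 0;0 0 -.02 0 0 0;0 0 0 0 0 0;0 0 0 0 0 0"}}

```text
clock: 29.3
tcp_pos: [0.6173, -0.023, 0.1553]
orientation: [-0.002, -0.001, 1.0, -0.0]
wrist_force: [-0.9, 0.7, -0.8]
grip_width: 0.0424
```

```bash
python3 - <<'E'
from b import *
p,d,w,K,E=snap('wrist','w2');np.savez('/tmp/wrist',p=p,w=w,K=K,E=E)
pt,d,wt,Kt,Et=snap('top')
for t in bis(pt,Kt,Et,wt,(300,420,150,265)): print(t[0].round(4),round(t[1]),t[2].round(4),t[3])
o=proj(K,E,(.617,-.0223,.072));print('rim px',o, proj(K,E,(.617,-.0593,.072)))
u,v=o.astype(int);r=w[v-40:v+40,u-40:u+40].reshape(-1,3)
m=np.hypot(r[:,0]-.617,r[:,1]+.0223)<.025;print('heap max z',np.nanpercentile(r[m,2],[50,90,99]))
E
```

```text
[ 0.7275 -0.4701] 88 [0.0081 0.0378] 426
rim px [252.85315465 196.148114  ] [212.85316595 196.10894457]
heap max z [0.07265559 0.16111249 0.18158369]
```

View pics/w2.png

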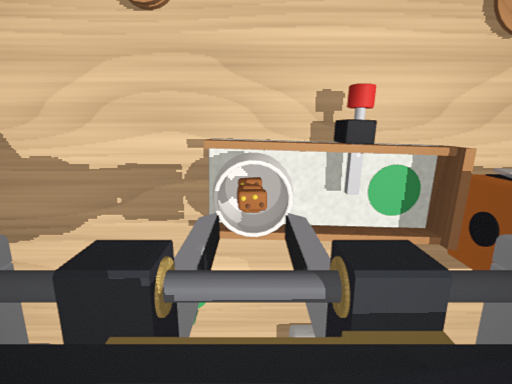

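Wrist view: no biscuits are left on the shelf. They are piled in a column in the cup around (252,197), and the cup rim is centred at (254,198), as predicted. Next I check the pile height.

```bash
python3 - <<'E'
from b import *
z=np.load('/tmp/wrist.npz');p,w=z['p'],z['w']
h=cv2.cvtColor(p,cv2.COLOR_BGR2HSV);m=np.zeros(h.shape[:2],bool);m[165:228,222:286]=1
b=m&(h[...,1]>130)
r=w[b];print(b.sum(),np.nanpercentile(r[:,2],[1,10,25,50,75,90,99]).round(4))
t=r[r[:,2]>np.nanpercentile(r[:,2],99)-.008];print(t.mean(0),t.min(0),t.max(0))
for v in range(172,220,4): print(v,(w[v,234:274:5,2]*1000).round())
E
```

```text
879 [0.0227 0.0386 0.0744 0.0873 0.0884 0.089  0.0901]
[ 0.61631839 -0.02305484  0.08786465] [ 0.60820953 -0.03543312  0.08267314] [ 0.6261735  -0.01073428  0.0910626 ]
172 [16. 17. 16. 16. 15. 16. 16. 17.]
176 [15. 15. 17. 16. 17. 17. 17. 16.]
180 [16. 28. 27. 41. 39. 40. 16. 15.]
184 [15. 27. 68. 68. 68. 42. 16. 16.]
188 [16. 63. 77. 75. 76. 75. 17. 17.]
192 [15. 86. 88. 87. 87. 87. 86. 16.]
196 [17. 88. 89. 88. 89. 89. 89. 17.]
200 [16. 88. 89. 88. 89. 89. 87. 18.]
204 [15. 89. 87. 89. 88. 89. 88. 17.]
208 [19. 89. 87. 89. 88. 87. 88. 16.]
212 [24. 19. 75. 75. 75. 17. 18. 22.]
216 [31. 26. 24. 21. 22. 23. 26. 30.]
```

{"method": "arm_command", "body": {"rows": ".001 0 .02 0 0 0;0 0 .02 0 0 0;0 0 .02 0 0 0;0 0 .015 0 0 0;0 0 0 0 0 0;0 0 0 0 0 0"}}

```text
clock: 29.9
tcp_pos: [0.6144, -0.0226, 0.0781]
orientation: [-0.005, -0.001, 1.0, -0.0]
wrist_force: [0.4, 0.6, 0.2]
grip_width: 0.0421
```

{"method": "arm_command", "body": {"rows": "0 0 0 0 0 0;0 0 0 0 0 0;0 0 0 0 0 0;0 0 0 0 0 0;0 0 -.01 0 0 0;0 0 -.01 0 0 0;-.01 0 0 0 0 0;-.01 0 0 0 0 0;0 0 .01 0 0 0;0 0 .008 0 0 0;0 0 0 0 0 0;0 0 0 0 0 0", "hand": 0}}

```text
clock: 30.9
tcp_pos: [0.6348, -0.0225, 0.0798]
orientation: [-0.004, -0.001, 1.0, 0.0]
wrist_force: [-0.3, 0.2, -0.6]
grip_width: 0.0252
```

{"method": "arm_command", "body": {"rows": "0 0 0 0 0 0;0 0 0 0 0 0;0 0 0 0 0 0;0 0 -.03 0 0 0;0 0 -.03 0 0 0;.018 0 -.015 0 0 0;0 0 0 0 0 0;0 0 0 0 0 0", "hand": 0.4}}

```text
clock: 31.57
tcp_pos: [0.618, -0.0227, 0.1573]
orientation: [-0.002, -0.001, 1.0, -0.0]
wrist_force: [0.2, 0.2, -0.4]
grip_width: 0.0377
```

```bash
cat > heap.py <<'E'
from b import *
import sys
p,d,w,K,E=snap('wrist')
o=proj(K,E,(.617,-.0223,.072)).astype(int);print(o)
cv2.imwrite(f'pics/{sys.argv[1]}.png',cv2.resize(p[o[1]-70:o[1]+60,o[0]-80:o[0]+80],(640,520),interpolation=cv2.INTER_CUBIC))
h=cv2.cvtColor(p,cv2.COLOR_BGR2HSV);g=w[o[1]-45:o[1]+45,o[0]-45:o[0]+45];hs=h[o[1]-45:o[1]+45,o[0]-45:o[0]+45]
m=(hs[...,1]>130)&(np.hypot(g[...,0]-.617,g[...,1]+.0223)<.036)&(g[...,2]<.12)
r=g[m];
for z0 in np.arange(.015,.1,.012):
    t=r[(r[:,2]>z0-.004)&(r[:,2]<z0+.008)]
    if len(t)>15: print(z0.round(3),len(t),t.mean(0).round(4),'x',t[:,0].min().round(3),t[:,0].max().round(3),'y',t[:,1].min().round(3),t[:,1].max().round(3))
print('max',np.percentile(r[:,2],[90,99]).round(4)); print(bot.sense()['tcp_pos'].round(4))
E
python3 heap.py w3
```

```text
[252 194]
0.027 44 [ 0.6122 -0.0297  0.0295] x 0.607 0.639 y -0.037 -0.014
0.039 187 [ 0.6277 -0.0213  0.0408] x 0.607 0.649 y -0.034 -0.013
0.063 120 [ 0.6164 -0.0251  0.0646] x 0.606 0.627 y -0.037 -0.013
0.075 492 [ 0.6179 -0.0243  0.076 ] x 0.606 0.631 y -0.033 -0.016
max [0.0769 0.0783]
[ 0.6179 -0.0226  0.1563]
```

View pics/w3.png

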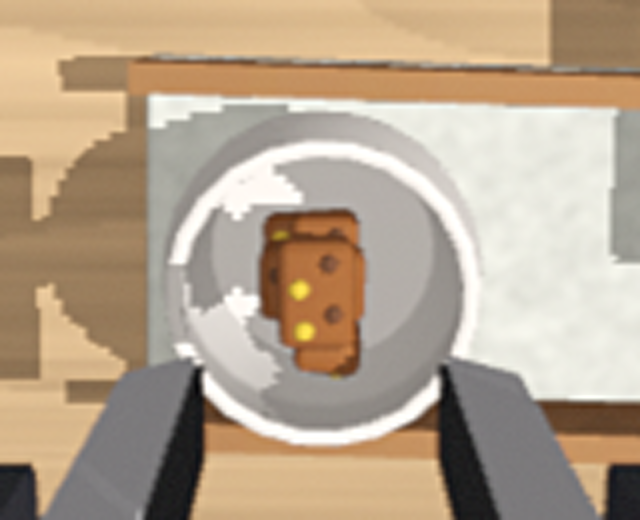

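The 6th biscuit now lies beside the tower with its top at 41 mm. The tower top is a biscuit at crop position (320,290), z 77 mm, long along x. I move that one into the +y gap.

{"method": "arm_command", "body": {"rows": "0 -.001 .02 0 0 0;0 0 .02 0 0 0;0 0 .02 0 0 0;0 0 .018 0 0 0;0 0 .01 0 0 0;0 0 0 0 0 0;0 0 0 0 0 0", "hand": 0.3}}

```text
clock: 32.2
tcp_pos: [0.6172, -0.0235, 0.0678]
orientation: [-0.004, -0.001, 1.0, 0.0]
wrist_force: [0.3, 0.0, 0.5]
grip_width: 0.0282
```

{"method": "arm_command", "body": {"rows": "0 0 0 0 0 0;0 0 0 0 0 0;0 0 0 0 0 0;0 0 0 0 0 0;0 0 -.015 0 0 0;0 0 -.015 0 0 0;0 .01 0 0 0 0;0 .0105 0 0 0 0;0 0 .01 0 0 0;0 0 .006 0 0 0;0 0 0 0 0 0;0 0 0 0 0 0", "hand": 0}}

```text
clock: 33.2
tcp_pos: [0.6167, -0.0034, 0.0811]
orientation: [-0.004, -0.001, 1.0, -0.0]
wrist_force: [0.1, 0.0, 0.1]
grip_width: 0.0174
```

{"method": "arm_command", "body": {"rows": "0 0 0 0 0 0;0 0 0 0 0 0;0 0 0 0 0 0;0 0 -.03 0 0 0;0 0 -.03 0 0 0;0 -.02 -.015 0 0 0;0 0 0 0 0 0;0 0 0 0 0 0", "hand": 0.35}}

```text
clock: 33.87
tcp_pos: [0.6185, -0.0242, 0.1585]
orientation: [-0.002, 0.0, 1.0, -0.0]
wrist_force: [-0.3, 0.2, -1.3]
grip_width: 0.0327
```

```bash
python3 heap.py w4
```

```text
[254 194]
0.027 201 [ 0.6203 -0.0116  0.0318] x 0.604 0.639 y -0.037 0.007
0.039 494 [ 0.6222 -0.0125  0.0395] x 0.605 0.649 y -0.037 0.008
0.063 459 [ 0.618  -0.0252  0.064 ] x 0.61 0.627 y -0.038 -0.013
max [0.0647 0.066 ]
[ 0.6179 -0.0233  0.1575]
```

View pics/w4.png

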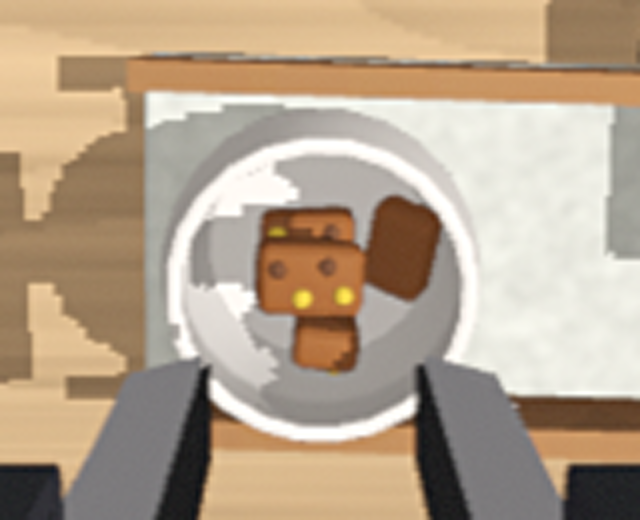

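The 5th biscuit stands at (400,245). The remaining tower of four tops out at 64.5 mm, under the plug depth of 67 mm, but I want more margin. I move its top biscuit into the empty -x gap.

{"method": "arm_command", "body": {"rows": "0 -.0005 .02 0 0 0;0 0 .02 0 0 0;0 0 .02 0 0 0;0 0 .02 0 0 0;0 0 .013 0 0 0;0 0 .006 0 0 0;0 0 0 0 0 0;0 0 0 0 0 0", "hand": 0.32}}

```text
clock: 34.58
tcp_pos: [0.6175, -0.0233, 0.0586]
orientation: [-0.003, -0.001, 1.0, 0.0]
wrist_force: [0.6, -1.2, 0.1]
grip_width: 0.0301
```

{"method": "arm_command", "body": {"rows": "0 0 0 0 0 0;0 0 0 0 0 0;0 0 0 0 0 0;0 0 0 0 0 0;0 0 -.015 0 0 0;0 0 -.015 0 0 0;.01 .0015 0 0 0 0;.01 .0015 0 0 0 0;0 0 0 0 0 0;0 0 0 0 0 0;0 0 .007 0 0 0;0 0 0 0 0 0;0 0 0 0 0 0", "hand": 0}}

```text
clock: 35.67
tcp_pos: [0.5972, -0.0206, 0.0806]
orientation: [-0.004, -0.001, 1.0, -0.0]
wrist_force: [0.3, -0.8, 0.4]
grip_width: 0.0255
```

{"method": "arm_command", "body": {"rows": "0 0 0 0 0 0;0 0 0 0 0 0;0 0 0 0 0 0;0 0 -.03 0 0 0;0 0 -.03 0 0 0;-.02 -.003 -.015 0 0 0;0 0 0 0 0 0;0 0 0 0 0 0", "hand": 0.35}}

```text
clock: 36.33
tcp_pos: [0.6188, -0.0236, 0.1571]
orientation: [-0.002, -0.001, 1.0, 0.0]
wrist_force: [-1.0, -0.4, -0.1]
grip_width: 0.0327
```

```bash
python3 heap.py w5; python3 - <<'E'
from b import *
p,d,w,K,E=snap('top')
for t in bis(p,K,E,w,(165,420,140,290)): print(t[0].round(4),round(t[1]),t[2].round(4),t[3])
np.savez('/tmp/top',p=p,w=w,K=K,E=E)
E
python3 m.py | grep -E "orange|green|red|cup"
```

```text
[253 194]
0.027 310 [ 0.6166 -0.01    0.0312] x 0.594 0.639 y -0.038 0.008
0.039 609 [ 0.6167 -0.0165  0.0394] x 0.593 0.648 y -0.034 0.005
0.051 412 [ 0.6198 -0.027   0.052 ] x 0.611 0.629 y -0.039 -0.015
max [0.0525 0.0537]
[ 0.6177 -0.0235  0.156 ]
[ 0.7437 -0.4612] 60 [0.0317 0.055 ] 2596
[0.6825 0.2553] 178 [0.0996 0.1639] 2057
[0.6714 0.1051] 88 [0.0048 0.0792] 429
[0.6415 0.182 ] 179 [0.0035 0.0518] 227
[0.6245 0.1354] 90 [0.0602 0.0634] 1156
[0.5762 0.0805] 89 [0.0038 0.1516] 676
[0.5251 0.084 ] 85 [0.0214 0.0258] 837
[0.4244 0.256 ] 39 [0.0241 0.025 ] 251
green [229.5 181.9] 233 [0.6234 0.1361 0.0131] 0.024 [0.6235 0.1361 0.012 ]
red [245.4 212.1] 50 [0.5232 0.0838 0.0439] 0.056 [0.5231 0.0838 0.045 ]
orange [191.8 244.6] 10 [0.4205 0.2543 0.033 ] 0.04 [0.4203 0.2553 0.025 ]
cup 5 circ [604.   10.8] 3.4 mean [0.6033 0.0111 0.0697] rect ((603.964111328125, 10.759421348571777), (6.15287446975708, 3.0575146675109863), 1.3079191446304321)m.py:28: RuntimeWarning: Mean of empty slice.
  print(name,m.sum(),'circ',np.round(c,1),round(r,1),'mean',ww.mean(0).round(4), 'rect',cv2.minAreaRect((ww[:,:2]*1000).astype(np.float32)))
  ret = um.true_divide(
```

View pics/w5.png

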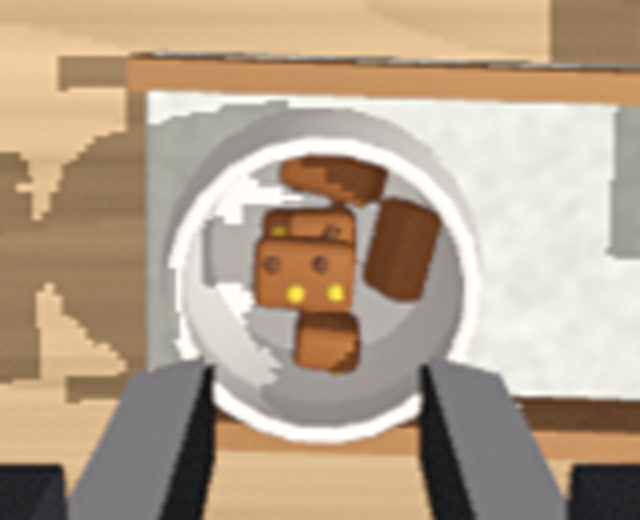

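```bash
cat > rim.py <<'E'
from h import *
from scipy.optimize import least_squares
p,d,w,K,E=snap('wrist')
g=w.reshape(-1,3);m=(abs(g[:,2]-.0715)<.004)&(np.hypot(g[:,0]-.617,g[:,1]+.0223)<.046)&(np.hypot(g[:,0]-.617,g[:,1]+.0223)>.027);q=g[m]
f=least_squares(lambda t:np.hypot(q[:,0]-t[0],q[:,1]-t[1])-.035,[.617,-.022],loss='soft_l1',f_scale=.001)
print('rim',f.x.round(4),m.sum(),q[:,2].mean().round(4),np.abs(f.fun).mean())
E
python3 rim.py
```

```text
rim [ 0.6197 -0.0228] 919 0.0709 0.0010365728345727587
```

{"method": "arm_command", "body": {"rows": ".0161 .0233 0 0 0 0;.0161 .0233 0 0 0 0;.0161 .0233 0 0 0 0;.0161 .0233 0 0 0 0;.0161 .0233 0 0 0 0;.0161 .0233 0 0 0 0;.0161 .0233 0 0 0 0;.0161 .0233 0 0 0 0;.0161 .0233 0 0 0 0;.0161 .0233 0 0 0 0;.0161 .0233 0 0 0 0;.0161 .0233 0 0 0 0;0 0 .02 0 0 0;0 0 .02 0 0 0;0 0 0 0 0 0;0 0 0 0 0 0;0 0 0 0 0 0", "hand": 0.5}}

```text
clock: 37.9
tcp_pos: [0.4241, 0.2555, 0.118]
orientation: [-0.003, -0.001, 1.0, -0.0]
wrist_force: [0.3, -0.2, 0.7]
grip_width: 0.0468
```

```bash
cat > knob.py <<'E'
from h import *
s=bot.sense();print(s['tcp_pos'].round(4),s['joints'].round(2))
p,d,w,K,E=snap('wrist','k')
h=cv2.cvtColor(p,cv2.COLOR_BGR2HSV);m=(h[...,0]<16)&(h[...,1]>190)&(h[...,2]>140)
g=w[m];g=g[np.hypot(g[:,0]-.425,g[:,1]-.256)<.06]
t=g[(g[:,2]>.024)];print(len(g),len(t),t.mean(0).round(4),cv2.minEnclosingCircle((t[:,:2]*1000).astype(np.float32)))
g=w.reshape(-1,3);m=(abs(g[:,2]-.011)<.004)&(np.hypot(g[:,0]-.425,g[:,1]-.256)<.05);q=g[m];print('disc',q.mean(0).round(4),m.sum(),cv2.minEnclosingCircle((q[:,:2]*1000).astype(np.float32)))
print(proj(K,E,(.425,.2565,.030)))
E
python3 knob.py
```

```text
[0.4241 0.2555 0.118 ] [-0.39  0.26 -0.32  2.07  0.1   0.83  0.8 ]
57 40 [0.421  0.2539 0.0279] ((424.7267761230469, 257.4133605957031), 9.181488990783691)
disc [0.4244 0.2573 0.0103] 3993 ((425.7813720703125, 257.4590759277344), 38.30234146118164)
[253.11654116 196.40618727]
```

{"method": "arm_command", "body": {"rows": "-.0012 .0017 .02 0 0 0;0 0 .025 0 0 0;0 0 .025 0 0 0;0 0 .02 0 0 0;0 0 .013 0 0 0;0 0 0 0 0 0;0 0 0 0 0 0"}}

```text
clock: 38.53
tcp_pos: [0.4248, 0.2574, 0.0151]
orientation: [-0.003, -0.001, 1.0, -0.0]
wrist_force: [0.2, -0.4, 0.5]
grip_width: 0.0468
```

{"method": "arm_command", "body": {"rows": "0 0 0 0 0 0;0 0 0 0 0 0;0 0 0 0 0 0;0 0 0 0 0 0;0 0 0 0 0 0;0 0 -.01 0 0 0;0 0 -.02 0 0 0;0 0 0 0 0 0;0 0 0 0 0 0", "hand": 0}}

```text
clock: 39.28
tcp_pos: [0.4255, 0.2578, 0.0459]
orientation: [-0.002, -0.001, 1.0, 0.001]
wrist_force: [1.3, -0.4, -0.4]
grip_width: 0.0189
```

{"method": "arm_command", "body": {"rows": "0 0 -.03 0 0 0;0 0 -.03 0 0 0;0 0 -.03 0 0 0;-.0161 -.0233 0 0 0 0;-.0161 -.0233 0 0 0 0;-.0161 -.0233 0 0 0 0;-.0161 -.0233 0 0 0 0;-.0161 -.0233 0 0 0 0;-.0161 -.0233 0 0 0 0;-.0161 -.0233 0 0 0 0;-.0161 -.0233 0 0 0 0;-.0161 -.0233 0 0 0 0;-.0161 -.0233 0 0 0 0;-.0161 -.0233 0 0 0 0;-.0161 -.0233 0 0 0 0;0 0 .02 0 0 0;0 0 0 0 0 0;0 0 0 0 0 0;0 0 0 0 0 0"}}

```text
clock: 40.87
tcp_pos: [0.6184, -0.0207, 0.1136]
orientation: [-0.004, -0.002, 1.0, 0.0]
wrist_force: [0.7, 1.1, -0.5]
grip_width: 0.0194
```

```bash
python3 - <<'E'
from h import *
s=bot.sense();print(s['tcp_pos'].round(4),s['grip_width'])
p,d,w,K,E=snap('wrist')
p2,*_=snap('side')
c=cv2.resize(p2[140:250,200:340],(560,440),interpolation=cv2.INTER_CUBIC)
a=cv2.resize(p[100:280,140:400],(560,388));a=cv2.copyMakeBorder(a,0,52,0,0,0)
cv2.imwrite('pics/c1.png',cv2.resize(np.hstack([a,c]),(800,314)))
g=w.reshape(-1,3);q=g[(abs(g[:,2]-.0985-(s['tcp_pos'][2]-.1035))<.012)&(np.hypot(g[:,0]-.619,g[:,1]+.0225)<.055)]
print('disc',len(q),q.mean(0).round(4),cv2.minEnclosingCircle((q[:,:2]*1000).astype(np.float32)))
E
```

```text
[ 0.6184 -0.0207  0.1136] 0.019403001772037135
disc 5854 [ 0.6076 -0.0212  0.1088] ((618.4764404296875, -21.214046478271484), 38.198341369628906)
```

View pics/c1.png

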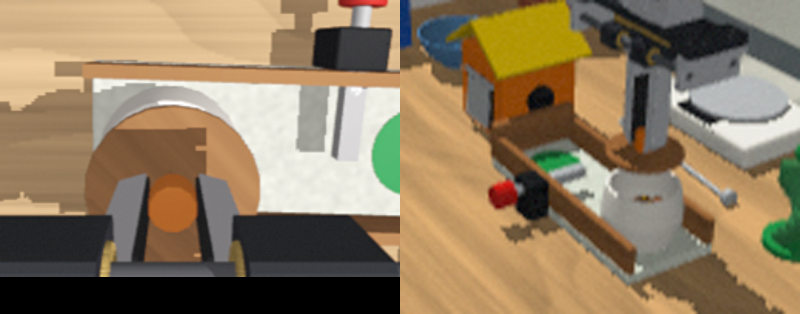

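The cover is held level above the cup. Its disc is centred at (0.6185, -0.0212), about 1 mm off the rim centre.

{"method": "arm_command", "body": {"rows": "0 -.0014 .01 0 0 0;0 0 .008 0 0 0;0 0 .005 0 0 0;0 0 .003 0 0 0;0 0 .002 0 0 0;0 0 .002 0 0 0;0 0 0 0 0 0;0 0 0 0 0 0"}}

```text
clock: 41.63
tcp_pos: [0.6188, -0.0232, 0.0835]
orientation: [-0.003, -0.001, 1.0, 0.0]
wrist_force: [0.2, -0.0, -0.7]
grip_width: 0.019
```

{"method": "arm_command", "body": {"rows": "0 0 .001 0 0 0;0 0 .001 0 0 0;0 0 0 0 0 0;0 0 0 0 0 0"}}

```text
clock: 41.97
tcp_pos: [0.619, -0.0233, 0.0822]
orientation: [-0.003, -0.001, 1.0, -0.0]
wrist_force: [-2.6, -0.3, 7.1]
grip_width: 0.0195
```

{"method": "arm_command", "body": {"rows": "0 0 0 0 0 0;0 0 0 0 0 0;0 0 0 0 0 0;0 0 -.01 0 0 0;0 0 -.03 0 0 0;0 0 -.03 0 0 0;0 0 0 0 0 0;0 0 0 0 0 0", "hand": 0.5}}

```text
clock: 42.63
tcp_pos: [0.6203, -0.0232, 0.1538]
orientation: [-0.001, -0.001, 1.0, 0.0]
wrist_force: [-0.3, -0.6, -0.7]
grip_width: 0.0469
```

```bash
cat > lid.py <<'E'
from h import *
import sys
s=bot.sense();print(s['tcp_pos'].round(4))
p,d,w,K,E=snap('wrist',sys.argv[1])
cx,cy=float(sys.argv[2]),float(sys.argv[3])
g=w.reshape(-1,3);r=np.hypot(g[:,0]-cx,g[:,1]-cy);q=g[(abs(g[:,2]-.078)<.008)&(r<.045)]
c,rad=cv2.minEnclosingCircle((q[:,:2]*1000).astype(np.float32))
i=np.hypot(q[:,0]-c[0]/1e3,q[:,1]-c[1]/1e3)<.036;q=q[i]
a=np.linalg.lstsq(np.c_[q[:,:2]-np.array(c)/1e3,np.ones(len(q))],q[:,2],rcond=None)[0]
print('lid',len(q),np.round(c,1),rad,'z',a[2].round(4),'tilt deg',np.degrees(a[:2]).round(2))
h=cv2.cvtColor(p,cv2.COLOR_BGR2HSV);m=((h[...,0]<5)|(h[...,0]>175))&(h[...,1]>180)
if m.any(): t=w[m];print('red',m.sum(),np.nanmedian(t,0).round(4),np.nanmin(t,0).round(4),np.nanmax(t,0).round(4))
E
python3 lid.py l1 .6185 -.0225
```

```text
[ 0.6203 -0.0232  0.1538]
lid 4381 [619.7 -23.6] 38.33985137939453 z 0.0773 tilt deg [-0.03  0.07]
red 571 [0.5248 0.0796 0.0443] [0.5149 0.0705 0.0331] [0.5357 0.0944 0.0475]
```

View pics/l1.png

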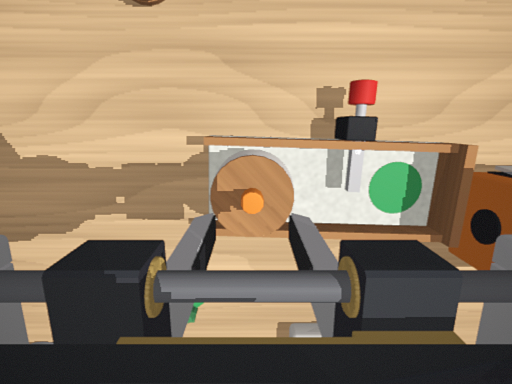

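The cover is seated and level: tilt under 0.1°, disc top at 77 mm. The red knob is at (363,92), still home. Next is the bolt.

{"method": "arm_command", "body": {"rows": ".0193 .0212 0 0 0 0;.0193 .0212 0 0 0 0;.0193 .0212 0 0 0 0;.0193 .0212 0 0 0 0;.0193 .0212 0 0 0 0;0 0 .02 0 0 2.2;0 0 .025 0 0 0;0 0 .025 0 0 0;0 0 .025 0 0 0;0 0 .025 0 0 0;0 0 .014 0 0 0;0 0 0 0 0 0;0 0 0 0 0 0;0 0 0 0 0 0"}}

```text
clock: 43.85
tcp_pos: [0.5219, 0.0827, 0.0186]
orientation: [-0.003, 0.018, 1.0, -0.0]
wrist_force: [-0.1, 0.9, 1.0]
grip_width: 0.0471
```

{"method": "arm_command", "body": {"rows": "0 0 0 0 0 0;0 0 0 0 0 0;0 0 0 0 0 0;0 0 0 0 0 0;0 0 0 0 0 0", "hand": 0}}

```text
clock: 44.27
tcp_pos: [0.5222, 0.0844, 0.0188]
orientation: [-0.002, 0.018, 1.0, 0.001]
wrist_force: [0.4, 8.4, 2.1]
grip_width: 0.0247
```

{"method": "arm_command", "body": {"rows": ".006 .0015 0 0 0 0;.008 0 0 0 0 0;.009 0 0 0 0 0;.009 0 0 0 0 0;.009 0 0 0 0 0;.005 0 0 0 0 0;.002 0 0 0 0 0;0 0 0 0 0 0;0 0 0 0 0 0;0 0 0 0 0 0"}}

```text
clock: 45.1
tcp_pos: [0.4763, 0.0859, 0.0191]
orientation: [-0.0, 0.018, 1.0, 0.0]
wrist_force: [15.6, -2.2, -7.9]
grip_width: 0.0252
```

{"method": "arm_command", "body": {"rows": "0 0 0 0 0 0;0 0 0 0 0 0;0 0 0 0 0 0;0 0 -.02 0 0 0;0 0 -.03 0 0 0;0 0 -.03 0 0 0;0 0 -.03 0 0 0;-.0179 -.0212 0 0 0 0;-.0179 -.0212 0 0 0 0;-.0179 -.0212 0 0 0 0;-.0179 -.0212 0 0 0 0;-.0179 -.0212 0 0 0 0;-.0179 -.0212 0 0 0 0;-.0179 -.0212 0 0 0 0;-.0179 -.0212 0 0 0 0;0 0 0 0 0 0;0 0 0 0 0 0;0 0 0 0 0 0", "hand": 0.5}}

```text
clock: 46.6
tcp_pos: [0.6105, -0.0882, 0.1271]
orientation: [-0.004, 0.018, 1.0, 0.0]
wrist_force: [-0.9, 0.2, -0.0]
grip_width: 0.0472
```

```bash
python3 lid.py l2 .6185 -.0225; python3 - <<'E'
from h import *
p,d,w,K,E=snap('top')
h=cv2.cvtColor(p,cv2.COLOR_BGR2HSV);m=((h[...,0]<5)|(h[...,0]>175))&(h[...,1]>180);m[:150]=0;m[:,:200]=0;m[260:]=0
v,u=np.nonzero(m);print('top red px',u.mean(),v.mean(),np.nanmedian(w[m],0))
print([proj(K,E,(x,y,.045)).round(1) for x,y in((.5233,.084),(.4783,.0857))])
E
```

```text
[ 0.6105 -0.0882  0.1271]
lid 3998 [619.4 -23.9] 38.40249252319336 z 0.0774 tilt deg [ 0.12 -0.18]
red 985 [0.4811 0.0793 0.0436] [0.4697 0.0715 0.0277] [0.4915 0.0955 0.0487]
top red px 245.28 226.24 [0.478993   0.08488907 0.04417623]
[array([245.3, 212.1]), array([244.8, 226.2])]
```

{"method": "arm_command", "body": {"rows": "-.0055 -.006 0 0 0 0;0 0 0 0 0 0;0 0 0 0 0 0;0 0 0 0 0 0;0 0 0 0 0 0;0 0 .02 0 0 0;0 0 .025 0 0 0;0 0 .025 0 0 0;0 0 .02 0 0 0;0 0 0 0 0 0;0 0 0 0 0 0;0 0 0 0 0 0", "hand": 0}}

```text
clock: 47.7
tcp_pos: [0.6167, -0.095, 0.0387]
orientation: [-0.003, 0.018, 1.0, -0.0]
wrist_force: [-0.2, 0.8, 0.1]
grip_width: 0.0004
```

{"method": "arm_command", "body": {"rows": "0 .006 0 0 0 0;0 .005 0 0 0 0;0 .004 0 0 0 0;0 .004 0 0 0 0;0 .005 0 0 0 0;0 .006 0 0 0 0;0 .007 0 0 0 0;0 .007 0 0 0 0;0 .007 0 0 0 0;0 .007 0 0 0 0;0 .007 0 0 0 0;0 .007 0 0 0 0;0 .006 0 0 0 0;0 .005 0 0 0 0;0 .004 0 0 0 0;0 .003 0 0 0 0;0 .002 0 0 0 0;0 0 0 0 0 0;0 0 0 0 0 0"}}

```text
clock: 49.28
tcp_pos: [0.6188, -0.0039, 0.0375]
orientation: [-0.004, 0.019, 1.0, -0.001]
wrist_force: [-3.5, -5.7, 3.8]
grip_width: 0.0001
```

```bash
python3 lid.py l3 .621 .045
```

```text
[ 0.6188 -0.0039  0.0375]
lid 6916 [622.1  42.7] 42.9454460144043 z 0.0774 tilt deg [0.65 0.15]
red 187 [0.4909 0.0781 0.0338] [0.4884 0.0724 0.0248] [0.4917 0.0962 0.0393]
```

{"method": "arm_command", "body": {"rows": "0 .003 0 0 0 0;0 .005 0 0 0 0;0 .006 0 0 0 0;0 .007 0 0 0 0;0 .007 0 0 0 0;0 .007 0 0 0 0;0 .007 0 0 0 0;0 .007 0 0 0 0;0 .007 0 0 0 0;0 .006 0 0 0 0;0 .005 0 0 0 0;0 .004 0 0 0 0;0 .003 0 0 0 0;0 .002 0 0 0 0;0 0 0 0 0 0;0 0 0 0 0 0"}}

```text
clock: 50.67
tcp_pos: [0.6215, 0.0722, 0.0374]
orientation: [-0.004, 0.018, 1.0, -0.001]
wrist_force: [-1.9, -5.5, 2.2]
grip_width: 0.0004
```

```bash
cat > lidtop.py <<'E'
from h import *
p,d,w,K,E=snap('side')
h=w.reshape(-1,3);q=h[(abs(h[:,2]-.0775)<.004)&(abs(h[:,0]-.623)<.06)&(abs(h[:,1]-.12)<.08)]
c,r=cv2.minEnclosingCircle((q[:,:2]*1000).astype(np.float32));print('side lid',len(q),np.round(c,1),r,q[:,2].mean())
p,d,w,K,E=snap('wrist','s')
h=cv2.cvtColor(p,cv2.COLOR_BGR2HSV);m=(h[...,0]<14)&(h[...,0]>3)&(h[...,1]>190)&(h[...,2]>140)
t=w[m];t=t[(abs(t[:,2]-.093)<.012)&(abs(t[:,0]-.623)<.03)];print('knob',len(t),t.mean(0).round(4),t.min(0).round(4),t.max(0).round(4))
E
python3 lidtop.py
```

```text
side lid 154 [625.6 112. ] 52.92142105102539 0.07895613460501351
knob 469 [0.6183 0.122  0.0907] [0.6162 0.1167 0.081 ] [0.6224 0.1302 0.0981]
```

{"method": "arm_command", "body": {"rows": "0 .003 0 0 0 0;0 .004 0 0 0 0;0 .003 0 0 0 0;0 .002 0 0 0 0;0 .001 0 0 0 0;0 0 0 0 0 0;0 0 0 0 0 0"}}

```text
clock: 51.35
tcp_pos: [0.6219, 0.0852, 0.0373]
orientation: [-0.004, 0.018, 1.0, -0.001]
wrist_force: [-3.4, -5.2, 3.3]
grip_width: 0.0005
```

{"method": "arm_command", "body": {"rows": "0 .001 0 0 0 0;0 .001 0 0 0 0;0 0 0 0 0 0;0 0 0 0 0 0"}}

```text
clock: 51.68
tcp_pos: [0.6219, 0.0871, 0.0373]
orientation: [-0.004, 0.019, 1.0, -0.001]
wrist_force: [-3.3, -5.1, 3.8]
grip_width: 0.0006
```

{"method": "arm_command", "body": {"rows": "0 .001 0 0 0 0;0 .001 0 0 0 0;0 0 0 0 0 0"}}

```text
clock: 51.93
tcp_pos: [0.6219, 0.0876, 0.0373]
orientation: [-0.004, 0.019, 1.0, -0.002]
wrist_force: [-5.4, -11.3, 5.8]
grip_width: 0.0004
```

```bash
python3 lidtop.py
```

```text
side lid 155 [623.1 127.3] 52.11505126953125 0.07902011889053454
knob 467 [0.6188 0.1374 0.0909] [0.6168 0.132  0.081 ] [0.6231 0.1442 0.0977]
```

{"method": "arm_command", "body": {"rows": "0 -.01 0 0 0 0;0 -.015 0 0 0 0;0 0 -.025 0 0 0;0 0 -.025 0 0 0;0 0 -.03 0 0 0;0 0 -.03 0 0 0;0 0 0 0 0 0;0 0 0 0 0 0"}}

```text
clock: 52.7
tcp_pos: [0.6236, 0.0641, 0.1492]
orientation: [-0.001, 0.019, 1.0, 0.0]
wrist_force: [-0.1, -0.1, -1.0]
grip_width: 0.0005
```

{"method": "arm_command", "body": {"rows": ".024 .0029 0 0 0 0;.024 .0029 0 0 0 0;.024 .0029 0 0 0 0;.024 .0029 0 0 0 0;.024 .0029 0 0 0 0;.024 .0032 0 0 0 0;0 0 .025 0 0 0;0 0 0 0 0 0;0 0 0 0 0 0;0 0 0 0 0 0", "hand": 0.5}}

```text
clock: 53.53
tcp_pos: [0.4795, 0.0874, 0.1233]
orientation: [-0.003, 0.019, 1.0, -0.0]
wrist_force: [0.2, -0.7, -0.5]
grip_width: 0.0469
```

```bash
python3 lid.py l4 .6235 .1375
```

```text
[0.4795 0.0874 0.1233]
lid 428 [598.5 126.2] 17.43122100830078 z 0.0769 tilt deg [9.43 4.18]
red 620 [0.4776 0.0857 0.0441] [0.4687 0.0737 0.0261] [0.4898 0.0971 0.0486]
```

{"method": "arm_command", "body": {"rows": ".001 -.0018 .02 0 0 0;0 0 .025 0 0 0;0 0 .025 0 0 0;0 0 .02 0 0 0;0 0 .014 0 0 0;0 0 0 0 0 0;0 0 0 0 0 0"}}

```text
clock: 54.17
tcp_pos: [0.4777, 0.0859, 0.0194]
orientation: [-0.004, 0.018, 1.0, -0.0]
wrist_force: [0.7, -0.3, 0.1]
grip_width: 0.0471
```

{"method": "arm_command", "body": {"rows": "0 0 0 0 0 0;0 0 0 0 0 0;0 0 0 0 0 0;0 0 0 0 0 0;0 0 0 0 0 0", "hand": 0}}

```text
clock: 54.58
tcp_pos: [0.4781, 0.0858, 0.0201]
orientation: [-0.002, 0.018, 1.0, -0.0]
wrist_force: [-0.3, -2.1, 9.3]
grip_width: 0.0256
```

{"method": "arm_command", "body": {"rows": "-.006 0 0 0 0 0;-.008 0 0 0 0 0;-.009 0 0 0 0 0;-.009 0 0 0 0 0;-.008 0 0 0 0 0;-.005 0 0 0 0 0;-.002 0 0 0 0 0;0 0 0 0 0 0;0 0 0 0 0 0;0 0 0 0 0 0"}}

```text
clock: 55.42
tcp_pos: [0.5239, 0.0845, 0.0198]
orientation: [-0.003, 0.018, 1.0, -0.0]
wrist_force: [-8.7, -0.5, 15.6]
grip_width: 0.0253
```

Moved 46 mm and is pressing on the home end stop. Now I release, clear away and check.

{"method": "arm_command", "body": {"rows": "0 0 0 0 0 0;0 0 0 0 0 0;0 0 0 0 0 0;0 0 -.02 0 0 0;0 0 -.03 0 0 0;0 0 -.03 0 0 0;0 0 -.03 0 0 0;0 0 -.03 0 0 0;.01 -.02 0 0 0 0;.02 -.03 0 0 0 0;0 -.03 0 0 0 0;0 -.03 0 0 0 0;0 0 0 0 0 0;0 0 0 0 0 0", "hand": 0.5}}

```text
clock: 56.58
tcp_pos: [0.4912, -0.026, 0.1594]
orientation: [-0.003, 0.02, 1.0, -0.0]
wrist_force: [-0.1, -0.1, 0.4]
grip_width: 0.0465
```

```bash
python3 - <<'E'
from h import *
p,d,w,K,E=snap('top');np.savez('/tmp/top',p=p,w=w,K=K,E=E)
h=cv2.cvtColor(p,cv2.COLOR_BGR2HSV);m=((h[...,0]<5)|(h[...,0]>175))&(h[...,1]>180);m[:150]=0;m[:,:200]=0;m[260:]=0
v,u=np.nonzero(m);print('top red px',u.mean(),v.mean(),'home',proj(K,E,(.5233,.084,.045)))
g=w.reshape(-1,3);q=g[(abs(g[:,2]-.0775)<.009)&(abs(g[:,0]-.623)<.045)&(abs(g[:,1]-.137)<.045)]
print('lid',len(q),np.round(cv2.minEnclosingCircle((q[:,:2]*1000).astype(np.float32)),1) if 0 else cv2.minEnclosingCircle((q[:,:2]*1000).astype(np.float32)),np.median(q[:,2]))
c=q[:,:2].mean(0);a=np.linalg.lstsq(np.c_[q[:,:2]-c,np.ones(len(q))],q[:,2],rcond=None)[0];print('tilt',np.degrees(a[:2]).round(2),c)
p2,*_=snap('side')
a=cv2.resize(p[120:280,150:410],(650,400),interpolation=cv2.INTER_CUBIC);b=cv2.resize(p2[130:260,190:345],(477,400),interpolation=cv2.INTER_CUBIC)
cv2.imwrite('pics/fin.png',cv2.resize(np.hstack([a,b]),(800,284)))
E
```

```text
top red px 245.38 212.12 home [245.30787924 212.05685695]
lid 426 ((624.1476440429688, 137.94265747070312), 38.4912223815918) 0.0785601666284896
tilt [-0.48 -0.51] [0.62380969 0.13733884]
```

View pics/fin.png

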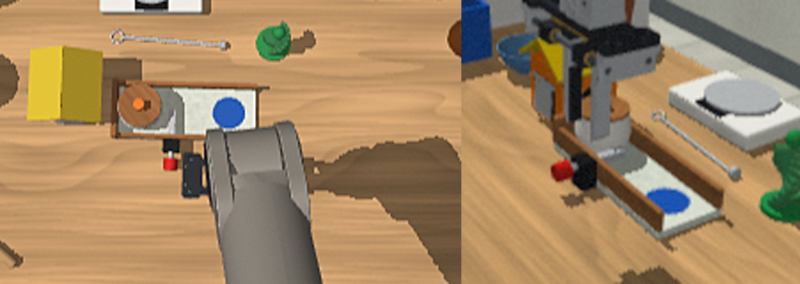

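The top view shows the covered cup at (140,103) by the house, the blue mark uncovered, and the red knob back at its home pixel. The skewer and the toy look undisturbed.

```bash
python3 -c "
from cell import bot
print(bot.job_done(), bot.sense()['clock'])"
```

```text
the job is handed in; nothing more can be done
the job is handed in; nothing more can be done
```

The feeder job is done and handed in at about 57 s on the robot's clock. All six biscuits are in the cup, the cover is on, and the cup is locked at the green mark.

**What I did**
- **Biscuits:** All six went in, but they stacked into a tower 89 mm high. I moved the top three aside inside the cup, which left the pile 14 mm below the cover's plug.
- **Cover:** It was set on the cup with about 7 N of contact, before the bolt was touched.
- **Bolt and slide:** I pulled the bolt fully out and pushed the cup along the feeder from behind, with closed fingers, until it met the stop. I then pushed the bolt home.

**Last checks**
- **Bolt:** the red knob is within 0.1 px of its home position in the top camera.
- **Cup:** the cover centre is at (0.624, 0.138), about 1.5 mm past the green mark, which is where a cup touching the stop should be.
- **Cover:** its top is at 78.5 mm, against 78 mm expected when seated.
- **Tilt readings:** the final tilt was about 0.5° each way from the coarse top camera. The wrist camera read under 0.2° after seating. One reading of 0.65° during the slide had the fingers in the measurement.
- **Not re-checked:** the wrist camera could not see the cover at the green mark. In the final picture the arm hid the ring area and the biscuit area. I last checked the biscuit area before fitting the cover, and found no biscuits left on the shelf.

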